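# Hang the hexagonal marble template in the grooved rod

## Robot

A 6-joint arm with a two-finger parallel gripper is mounted at the origin on the work surface. World frame = base frame: x ahead of the robot, y to its left, z up, the work surface at z = 0. Lengths are in m, angles in degrees, forces in N, time in s.
With the tool pointing down it reaches from about 0.375 to 0.9 m from the base axis. Payload 3.1 kg.
Tool frame: the origin (TCP) lies at the very end of the fingers, on their centre line; the grasp point (between the pads) lies 19 mm behind it; z points along the fingers, y is the direction in which the jaws open and shut (so a half turn about z gives the same grasp; the last joint's range is limited). The gripper opens to 87 mm and grips with 3 to 60 N. Pads are 19 mm wide; open, the fingers measure 117 mm over their backs; the gripper's body (75 mm by 190 mm) begins 51 mm behind the grasp point.
Start: joints at [-10.227, 30.224, 82.088, -0, 67.689, -10.227], TCP at [0.625, 0, 0.223] pointing down, gripper open.
Joint ranges: [-176.69, 176.69], [-43.24, 126.21], [12.49, 139.97], [-82, 262], [0, 151.66], [-163.58, 163.58]. Speed limits (degrees/s): [159.86, 159.86, 180, 180, 180, 180].

## Interface

Orientations are given as a 3x3 rotation matrix whose columns are the frame's x, y, z axes.
In Python, from rig import read_state, capture, hand_in gives the robot as it stands. The module is installed in compiled form; this text tells all that it offers.
- The arm moves only by the tool send_rows, never from a script. Its argument "moves" is one flat list of numbers, 7 for each row, row after row: the turn, a rotation vector about the world's x, y, z in degrees, then the shift along the world's x, y, z in cm, then the gripper's target within -1 to 1 (fully open at 1, half-way at 0, shut at -1). In form: [rx, ry, rz, tx, ty, tz, hand, rx, ry, rz, tx, ty, tz, hand, ...]. A call has 1 to 20 rows; each row shifts and turns the commanded pose from where the row before left it; what a row does not reach is not made up. A row lasts 1/10 s, in which the tool goes at most 50 mm and 8.59 degrees, less where a joint would pass 70% of its speed; a pose out of reach is approached as far as the arm can. A call with a gripper value outside its range is refused whole. The fingers move at their own pace and stop on an object; the grip force is fixed at half the most. Time passes only in rows, so rows that do not move let the fingers close. It gives the time, the measured TCP pose, the force and the opening at its end, in the units of the state.
- read_state(): the state, without advancing time (a new reading comes with each control period).
- capture(name): name is "scene" or "side" or "wrist"; returns a dict with "pixels" (384x512x3 uint8, red, green, blue), "vertical_fov" (degrees; the focal length in pixels is half the picture's height over the tangent of half this angle, whatever the lens; pixels are square), "cx", "cy" (the principal point, pixels), "rvec" (rotation vector, rad) and "tvec" (3), from world to camera coordinates, as OpenCV has them. Camera axes: x right, y down, z forward; pixel columns grow to the right and rows downward; lengths in m; the calibration is good to about 2 mm. A picture is of the moment at which its call begins. There is no depth.
- hand_in(): hands the job in, once; it reports no verdict.
The state is a dict: "time_s": time; "joint_positions": joint angles; "qvel": joint speeds; "tau": joint torques, N m; "position": TCP position; "tcp_rot": TCP orientation; "force": force on the tool from outside, world axes, zero at the start; "moment": the same for the moment, N m; "opening": opening from 0.0 (shut) to 1.0 (fully open).
Only numpy, scipy, OpenCV 4.12 (cv2) and the standard library are available. Lean on these libraries where they do the work, as an engineer would, in place of code of your own. Each camera call takes 0.05 s, during which the arm holds its last target.

## Task

Take the brass hexagonal marble template (the six-sided frame, not the square one) out of its wooden block and drape it, open mouth down, over the horizontal steel rod of the hanging stand, so that its peak drops fully into the one narrow groove turned into the rod between the two clamps; feel along the rod for the groove. Let go and leave it hanging there upright and still, and leave the square template, the quartz, the calcite and the loupe where they are.

Things in the scene. Friction and masses are not known exactly. Their poses are not given: they have to be found in the camera images.
- hex_template: Loose brass hexagonal frame of 8 mm plate, 0.25 kg, 116 wide (x), 159 mm tall, plate normal y, upright in a wooden block's slot (11 wide, 22 mm deep). Origin: middle of its underside, z up. Bars 12 mm wide; one corner, the peak, points up; the bottom corner is missing: a mouth 45 mm wide. A black grip tab rises from the outer peak, 117 mm above the origin. Same after a half turn about z.
- hex_tab (a point): Middle of the hexagonal template's grip tab, 143 mm above the template's origin. The flat plastic tab is 28 mm wide (x), 8 mm thick (y) and spans 117 to 159 mm above the origin; pinch it along y from above.
- hex_peak (a point): Inner peak of the hexagonal template (the 120 degree inside corner, opening downwards, that hangs on the rod), 103.3 mm above the template's origin, in mid-thickness.
- square_template: Brass square frame of 8 mm plate, 110 mm wide, 159 mm tall, same black tab, open below, upright in its own wooden block; the two blocks (150 x 55 x 37 mm) may have swapped places. Stays where it is. Origin: middle of the underside, plate normal y.
- stand: Fixed stand: two posts 190 mm apart with aluminium clamps (42 mm along x, 30 along y, 40 high, centred on the rod) that hold a horizontal steel rod along the stand's y: 24 mm in diameter, 300 mm long, axis 135 mm above the table, shifted lengthwise by an unmeasured amount. Origin on the table below the middle between the clamps, z up.
- rod_mid (a point): Rod axis midway between the clamps, axes as the stand's; free span y = -80 to 80 mm. The rod's one groove is centred anywhere in y = -35 to 35 mm: 12 mm diameter and 11 mm wide at the bottom; shoulders taper from 18 to 24 mm diameter over 3 mm each side. The hexagon's inner peak rests 13.9 mm above the axis on the plain rod, 6.9 mm in the groove: it sinks 7 mm.
- quartz: Clear six-sided quartz point, 44 mm across, 95 mm high, standing on its base (origin). Bystander.
- calcite: Cream calcite rhomb, about 80 x 60 x 42 mm, origin under its centre. Bystander.
- loupe: Stainless loupe lying flat, ring 56 mm across with a 85 mm handle to its -x, 12 mm high, origin under the ring's centre. Bystander.
Things that resemble listed ones, but are neither listed nor needed, are in the scene too. What is shaped like the hex_template but green is not meant.

How it is judged (in metres and radians):
On the way, in this order (a step that is already met when the one before it is completed fails the run):
1. the hexagonal template is lifted out of its block (height (world z) of hex_template above 0.06 m), for 0.1 s.
2. the hexagonal template straddles the rod, its inner peak close above the rod (z of hex_peak in the frame of rod_mid between 0 and 0.03 m and x of hex_peak in the frame of rod_mid between -0.02 and 0.02 m and y of hex_peak in the frame of rod_mid between -0.08 and 0.08 m), for 0.1 s.
At the end, for the whole second after the job is handed in: Hexagonal template hangs in the groove: inner peak 4 to 9.8 mm above the rod axis, within 6 mm sideways and 50 mm of mid-rod, square to the rod within 0.25 rad, upright within 0.2 rad, at rest (0.02 m/s, 0.2 rad/s); square template moved under 20 mm (z of hex_peak in the frame of rod_mid between 0.004 and 0.0098 m and x of hex_peak in the frame of rod_mid between -0.006 and 0.006 m and y of hex_peak in the frame of rod_mid between -0.05 and 0.05 m and angle between the y axis of hex_template and the y axis of stand, either way round below 0.25 rad and angle between hex_template's own z axis and vertical below 0.2 rad and linear speed of hex_template below 0.02 m/s and angular speed of hex_template below 0.2 rad/s and distance of square_template from where it was at the start of the episode below 0.02 m); the robot touches nothing.
It fails at once if the square template is moved more than 20 mm (distance of square_template from where it was at the start of the episode above 0.02 m).
It fails at once if the quartz point is moved more than 20 mm (distance of quartz from where it was at the start of the episode above 0.02 m).
It fails at once if the calcite rhomb is moved more than 20 mm (distance of calcite from where it was at the start of the episode above 0.02 m).
It fails at once if the loupe is moved more than 20 mm (distance of loupe from where it was at the start of the episode above 0.02 m).
It also fails if it takes over 72 s, if anything falls off the work surface, if the arm or the gripper's body presses on something with over 40 N, if the wrist force passes 120 N, or if a joint passes its speed limit or range.

## Working session

There is one attempt and no reset: what is moved stays moved. The work goes in short steps, Python scripts to look and compute and a tool call to move; the robot and the scene stay as the last step left them, time stands still between calls to the robot, and variables do not carry over. Pictures are saved under pics/ and viewed, and the job is handed in when it is done.

Besides the shell and the picture viewer there is one more tool, called after "Call:" by a JSON object that holds its "fn" and its "kwargs". send_rows: Moves the arm, as the interface text tells. Its arguments: {"type":"object","properties":{"moves":{"type":"array","items":{"type":"number"}}},"required":["moves"]}

```bash
mkdir -p pics; cat > h.py <<'E'
import numpy as np, cv2, pickle
from rig import read_state, capture, hand_in
def cap(name,tag):
    c=capture(name); pickle.dump(c,open(f'pics/{tag}.pkl','wb'))
    cv2.imwrite(f'pics/{tag}.png',c['pixels'][:,:,::-1]); return c
def load(tag): return pickle.load(open(f'pics/{tag}.pkl','rb'))
def K(c):
    f=192/np.tan(np.radians(c['vertical_fov'])/2); return f
def ray(c,u,v):
    R=cv2.Rodrigues(np.array(c['rvec'],float))[0]; t=np.array(c['tvec'],float).ravel()
    f=K(c); d=R.T@np.array([(u-c['cx'])/f,(v-c['cy'])/f,1]); return -R.T@t,d/np.linalg.norm(d)
def onz(c,u,v,z):
    o,d=ray(c,u,v); return o+d*(z-o[2])/d[2]
def tri(*obs):
    A=np.zeros((3,3));b=np.zeros(3);L=[]
    for c,u,v in obs:
        o,d=ray(c,u,v);P=np.eye(3)-np.outer(d,d);A+=P;b+=P@o;L.append((P,o))
    x=np.linalg.solve(A,b); return x,[round(1e3*np.linalg.norm(P@(x-o)),1) for P,o in L]
def proj(c,X):
    R=cv2.Rodrigues(np.array(c['rvec'],float))[0]; p=R@np.array(X)+np.array(c['tvec']).ravel()
    return p[:2]/p[2]*K(c)+[c['cx'],c['cy']]
def crop(tag,x0,y0,x1,y1,s,out):
    im=cv2.imread(f'pics/{tag}.png')[y0:y1,x0:x1]
    cv2.imwrite(f'pics/{out}.png',cv2.resize(im,None,fx=s,fy=s,interpolation=cv2.INTER_CUBIC))
E
python3 - <<'E'
from h import *
for n in ['scene','side','wrist']:
    c=cap(n,n+'0'); print(n,c['vertical_fov'],c['cx'],c['cy'],ray(c,c['cx'],c['cy']))
print(read_state())
E
```

```text
scene 52.60474040093911 259.7367657119802 186.63024094133675 (array([ 1.19644359, -0.15105689,  0.84853642]), array([-0.64772859,  0.27486528, -0.71056087]))
side 54.036588044738785 253.14428499258398 200.5520324896068 (array([ 0.28788164, -0.53071713,  0.73430397]), array([ 0.24577542,  0.71075029, -0.65911187]))
wrist 63.246922920993384 252.33001922525793 193.64590403204613 (array([0.62464079, 0.0715482 , 0.38419127]), array([-9.47413313e-04, -2.61628713e-01, -9.65168130e-01]))
{'time_s': 0.15, 'joint_positions': array([-1.02262117e+01,  3.02658813e+01,  8.21397263e+01, -5.21902947e-04,
        6.76901239e+01, -1.02266332e+01]), 'qvel': array([-0.08836574, -0.14082539, -0.28349551,  0.00569389, -0.00410244,
       -0.06231573]), 'tau': array([ 9.14956272e-04, -4.40429199e+01, -1.76841742e+01,  6.33679633e-02,
        5.52540855e-02, -1.06930895e-04]), 'position': array([6.24433572e-01, 1.40866359e-04, 2.21804422e-01]), 'tcp_rot': array([[-1.05834516e-05,  9.99998646e-01, -1.64578272e-03],
       [ 9.99999958e-01,  1.10580067e-05,  2.88337305e-04],
       [ 2.88355114e-04, -1.64577960e-03, -9.99998604e-01]]), 'force': array([ 0.34377569, -0.1861373 , -0.40700502]), 'moment': array([ 0.00615185,  0.02179917, -0.03301083]), 'opening': 0.9970701418897585}
```

View pics/scene0.png

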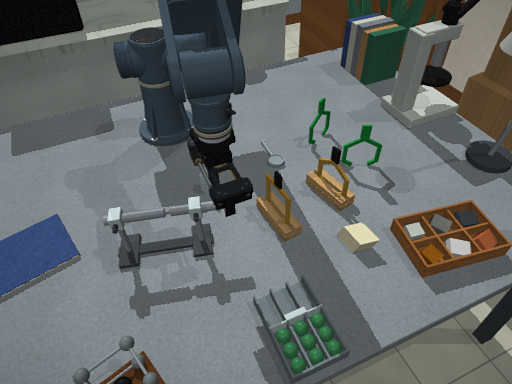

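View pics/side0.png

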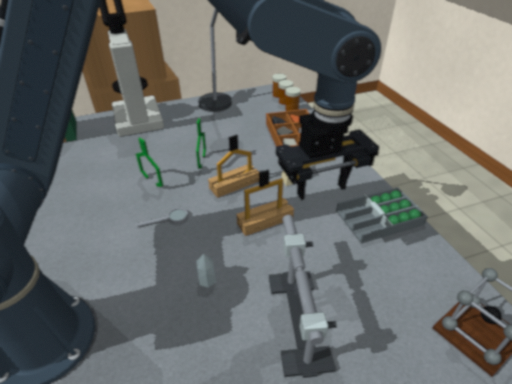

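View pics/wrist0.png

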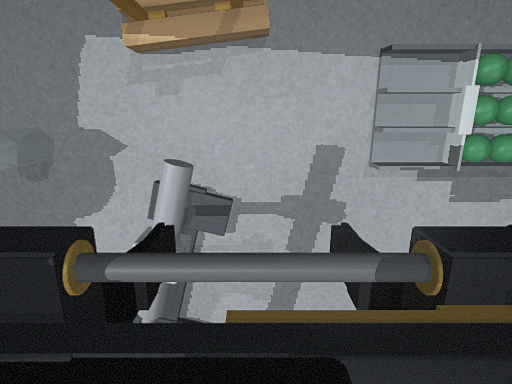

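```bash
python3 - <<'E'
from h import *
crop('scene0',240,135,370,245,5,'s_crop')
crop('side0',195,125,305,240,5,'d_crop')
E
```

```text
(no output)
```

View pics/s_crop.png

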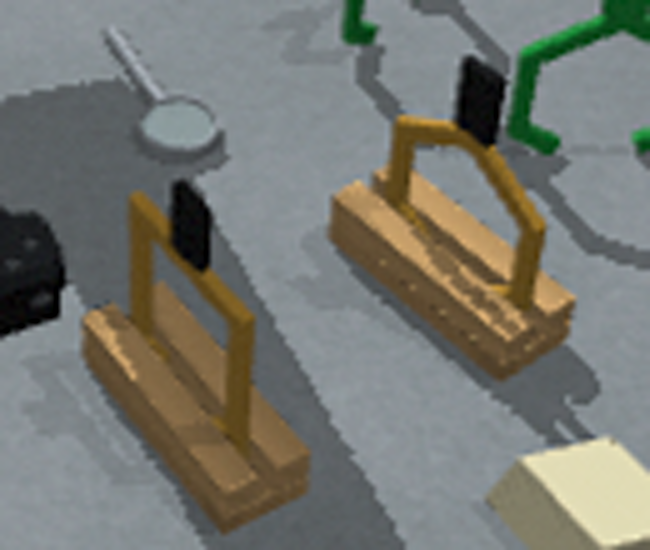

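View pics/d_crop.png

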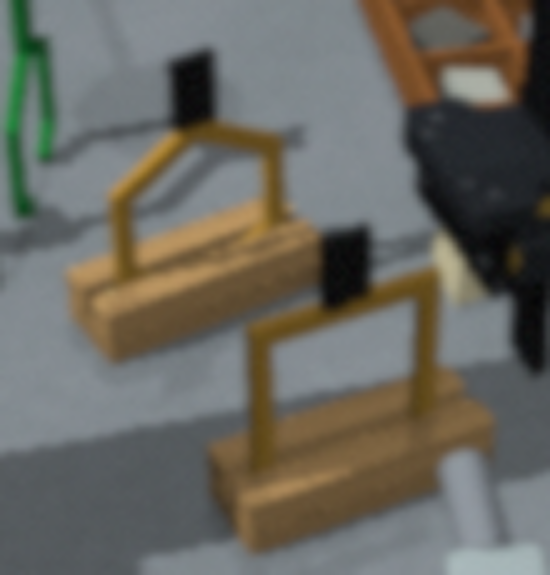

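```bash
python3 - <<'E'
from h import *
s=load('scene0');d=load('side0')
S=lambda x,y:(s,240+x/5,135+y/5); D=lambda x,y:(d,195+x/5,125+y/5)
print('tab c',tri(S(481,102),D(194,90)))
print('tab top',tri(S(484,66),D(191,56)))
print('tab bot',tri(S(480,142),D(197,122)))
print('elbow far',tri(S(401,121),D(118,195)))  # left elbow
print('elbow near',tri(S(537,232),D(275,147)))
for n,(x,y) in dict(left=(333,195),right=(575,297),near=(500,355),far=(380,168)).items(): print('scene blk',n,onz(s,240+x/5,135+y/5,.037))
for n,(x,y) in dict(left=(72,278),near=(110,315),right=(320,232),far=(262,203)).items(): print('side blk',n,onz(d,195+x/5,125+y/5,.037))
crop('scene0',95,185,255,275,5,'st_s'); crop('side0',260,205,350,380,4,'st_d')
E
```

```text
tab c (array([0.53849051, 0.35752817, 0.14836378]), [np.float64(1.0), np.float64(1.0)])
tab top (array([0.53719628, 0.35653233, 0.17242989]), [np.float64(1.7), np.float64(1.7)])
tab bot (array([0.54094843, 0.35992947, 0.12249856]), [np.float64(1.0), np.float64(1.0)])
elbow far (array([0.48546233, 0.34345566, 0.09760412]), [np.float64(1.2), np.float64(1.2)])
elbow near (array([0.59051798, 0.3692321 , 0.08951833]), [np.float64(1.3), np.float64(1.3)])
scene blk left [0.46795562 0.31329325 0.037     ]
scene blk right [0.60142921 0.39711611 0.037     ]
scene blk near [0.6212439  0.33435994 0.037     ]
scene blk far [0.45910436 0.35099282 0.037     ]
side blk left [0.45550301 0.3523487  0.037     ]
side blk near [0.46749445 0.310553   0.037     ]
side blk right [0.61063282 0.34325906 0.037     ]
side blk far [0.58702123 0.38449148 0.037     ]
```

View pics/st_s.png

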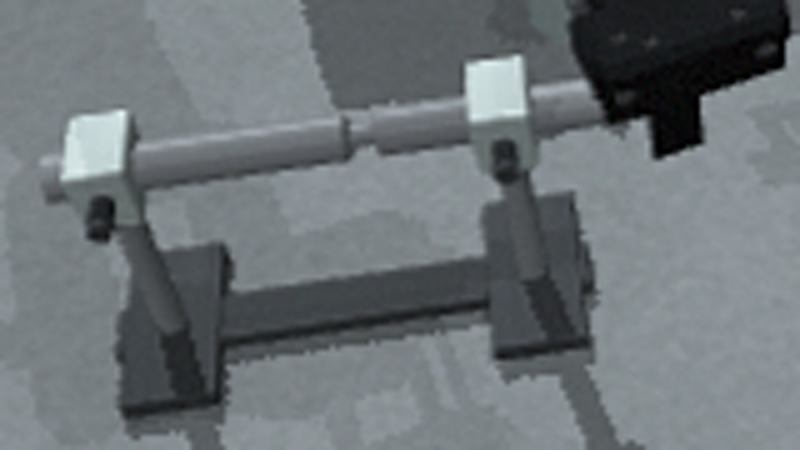

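View pics/st_d.png

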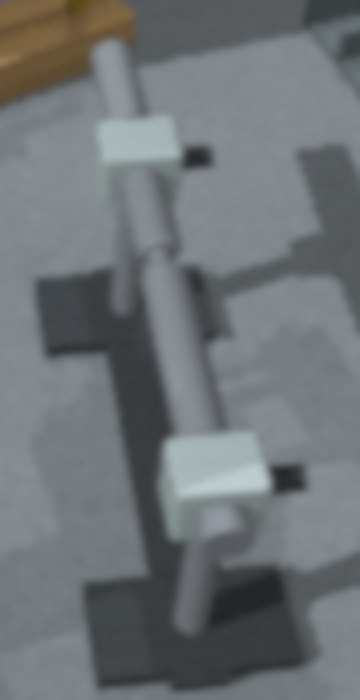

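```bash
python3 - <<'E'
from h import *
s=load('scene0');d=load('side0')
S=lambda x,y:(s,95+x/5-.4,185+y/5-.4); D=lambda x,y:(d,260+x/4-.4,205+y/4-.4)
print('groove',tri(S(363,130),D(157,252)))
# clamp top corners z=.155
for n,(x,y) in dict(Ltl=(70,116),Ltr=(131,110),Lbr=(124,166),Lbl=(62,172),Rtl=(467,62),Rtr=(522,57),Rbr=(528,112),Rbl=(473,118)).items(): print(n,onz(*S(x,y),.155))
for n,(x,y) in dict(Ntl=(165,438),Ntr=(257,432),Nbr=(270,487),Nbl=(168,492),Ftl=(98,121),Ftr=(175,117),Fbr=(182,163),Fbl=(103,167)).items(): print(n,onz(*D(x,y),.155))
E
```

```text
groove (array([ 0.52742297, -0.11297511,  0.13904129]), [np.float64(1.6), np.float64(1.6)])
Ltl [ 0.47477536 -0.2415282   0.155     ]
Ltr [ 0.48339907 -0.21397552  0.155     ]
Lbr [ 0.5179397 -0.223262   0.155    ]
Lbl [ 0.50927325 -0.25049353  0.155     ]
Rtl [ 0.52187338 -0.05718279  0.155     ]
Rtr [ 0.53017376 -0.03153384  0.155     ]
Rbr [ 0.56619488 -0.04009423  0.155     ]
Rbl [ 0.55867324 -0.06522807  0.155     ]
Ntl [ 0.48100257 -0.21615766  0.155     ]
Ntr [ 0.51975594 -0.2271741   0.155     ]
Nbr [ 0.51258768 -0.2525064   0.155     ]
Nbl [ 0.47127241 -0.23990196  0.155     ]
Ftl [ 0.52823076 -0.03229987  0.155     ]
Ftr [ 0.56754084 -0.04371974  0.155     ]
Fbr [ 0.55692015 -0.07444448  0.155     ]
Fbl [ 0.51787482 -0.06296304  0.155     ]
```

Call:
{"fn": "send_rows", "kwargs": {"moves": [0,0,7.36,-0.62,2.54,0.4,1,0,0,7.36,-0.62,2.54,0.4,1,0,0,7.36,-0.62,2.54,0.4,1,0,0,7.36,-0.62,2.54,0.4,1,0,0,7.36,-0.62,2.54,0.4,1,0,0,7.36,-0.62,2.54,0.4,1,0,0,7.36,-0.62,2.54,0.4,1,0,0,7.36,-0.62,2.54,0.4,1,0,0,7.36,-0.62,2.54,0.4,1,0,0,7.36,-0.62,2.54,0.2,1,0,0,7.36,-0.62,2.54,0,1,0,0,7.36,-0.62,2.54,0,1,0,0,7.36,-0.62,2.54,0,1,0,0,7.36,-0.62,2.54,0,1,0,0,0,0,0,0,1,0,0,0,0,0,0,1]}}

```text
time_s: 1.75
position: [0.5377, 0.3557, 0.26]
tcp_rot: [[-0.974, -0.226, -0.001], [-0.226, 0.974, -0.001], [0.001, -0.001, -1.0]]
force: [0.3, -0.5, -1.0]
opening: 0.994
```

```bash
python3 - <<'E'
from h import *
st=read_state(); print(st['time_s'],st['position'],st['tcp_rot'],st['joint_positions'])
cap('wrist','wrist1');cap('side','side1')
E
```

```text
1.75 [0.53774511 0.3557032  0.26003714] [[-9.74229625e-01 -2.25557451e-01 -6.88115494e-04]
 [-2.25556667e-01  9.74229473e-01 -1.06012991e-03]
 [ 9.09502596e-04 -8.77600931e-04 -9.99999201e-01]] [ 2.35891823e+01  2.97179693e+01  7.65677223e+01 -4.15425839e-02
  7.37747511e+01 -7.94348318e+01]
```

View pics/wrist1.png

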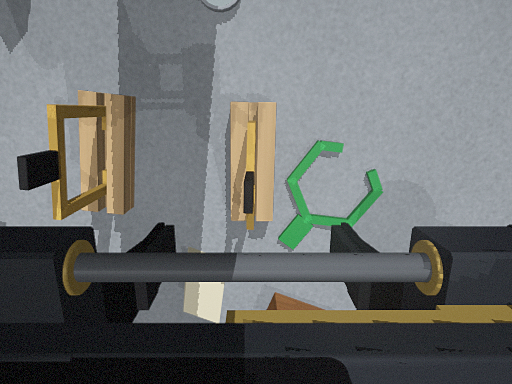

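View pics/side1.png

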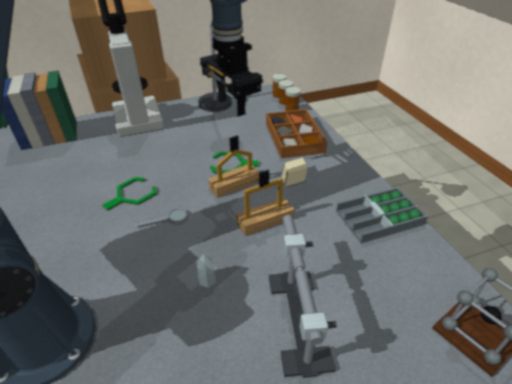

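```bash
python3 - <<'E'
from h import *
crop('wrist1',215,90,285,240,4,'w1c')
c=load('wrist1'); print(ray(c,c['cx'],c['cy']))
E
```

```text
(array([0.4683373 , 0.33993825, 0.42262414]), array([ 0.25480268,  0.05736034, -0.96529031]))
```

View pics/w1c.png

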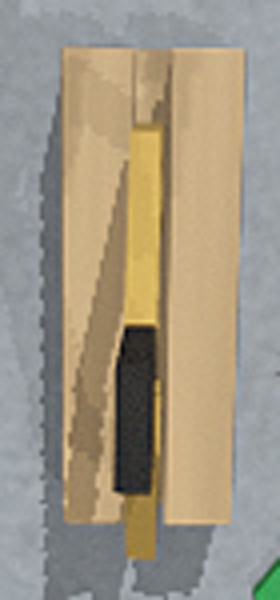

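```bash
python3 - <<'E'
from h import *
c=load('wrist1'); st=read_state(); R=st['tcp_rot'];p=st['position']
def f(n,x,y,z):
    w=onz(c,215+x/4-.4,90+y/4-.4,z); print(n,w.round(4),'tool',(R.T@(w-p)).round(4)[:2])
f('tabtop far L',115,491,.174);f('tabtop far R',155,491,.174)
f('tab base L',122,326,.132);f('tab base R',157,326,.132)
f('bar L',130,128,.09);f('bar R',163,128,.09)
f('bar L lo',130,128,.037);f('bar R lo',163,128,.037)
for n,x,y in [('a',63,50),('b',245,50),('c',65,522),('d',232,522)]: f(n,x,y,.037)
E
```

```text
tabtop far L [0.5515 0.351  0.174 ] tool [-0.0122 -0.0065]
tabtop far R [0.5496 0.3592 0.174 ] tool [-0.0121  0.0019]
tab base L [0.5251 0.3455 0.132 ] tool [ 0.0148 -0.0059]
tab base R [0.5232 0.3536 0.132 ] tool [0.0149 0.0024]
bar L [0.4817 0.3369 0.09  ] tool [ 0.059  -0.0046]
bar R [0.4798 0.3452 0.09  ] tool [0.059 0.004]
bar L lo [0.4839 0.3364 0.037 ] tool [ 0.057  -0.0055]
bar R lo [0.4816 0.3461 0.037 ] tool [0.057  0.0044]
a [0.4664 0.312  0.037 ] tool [ 0.0795 -0.0253]
b [0.4542 0.3646 0.037 ] tool [0.0796 0.0287]
c [0.6115 0.3435 0.037 ] tool [-0.069  -0.0271]
d [0.5991 0.3969 0.037 ] tool [-0.0689  0.0276]
```

Call:
{"fn": "send_rows", "kwargs": {"moves": [0,0,-1,-0.05,-0.22,-2,1,0,0,0,0,0,-2.5,1,0,0,0,0,0,-2.5,1,0,0,0,0,0,-2.5,1,0,0,0,0,0,-1.5,1,0,0,0,0,0,-1,1,0,0,0,0,0,0,1,0,0,0,0,0,0,-1,0,0,0,0,0,0,-1,0,0,0,0,0,0,-1,0,0,0,0,0,0,-1,0,0,0,0,0,0,-1,0,0,0,0,0,0,-1,0,0,0,0,0,0,-1,0,0,0,0,0,0,-1]}}

```text
time_s: 3.35
position: [0.5376, 0.3535, 0.1405]
tcp_rot: [[-0.978, -0.209, -0.0], [-0.209, 0.978, -0.0], [0.0, -0.0, -1.0]]
force: [0.2, -0.5, 0.3]
opening: 0.354
```

```bash
python3 - <<'E'
from h import *
st=read_state(); print(st['time_s'],st['position'],st['opening']*87,st['force'],st['moment'])
cap('wrist','wrist2');cap('scene','scene2')
E
```

```text
3.35 [0.53764151 0.35346442 0.14053436] 30.77494966077452 [ 0.20843122 -0.52653561  0.25103022] [ 0.10950661 -0.01837431 -0.06840115]
```

View pics/wrist2.png

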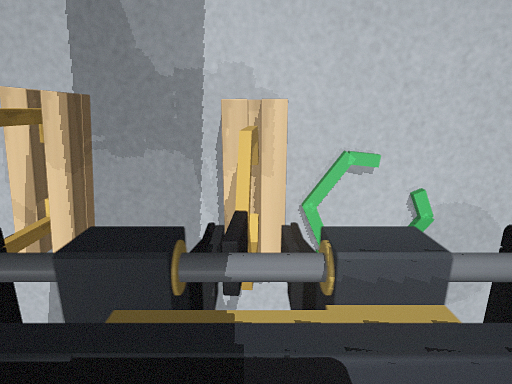

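View pics/scene2.png

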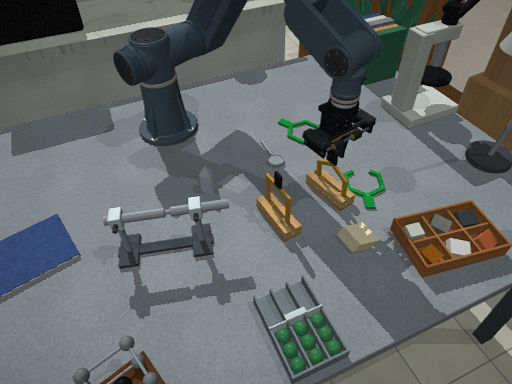

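```bash
python3 - <<'E'
from h import *
crop('wrist2',190,90,320,310,3.5,'w2c')
c=load('wrist2'); print(proj(c,read_state()['position']))
E
```

```text
[252.306724   240.28502278]
```

View pics/w2c.png

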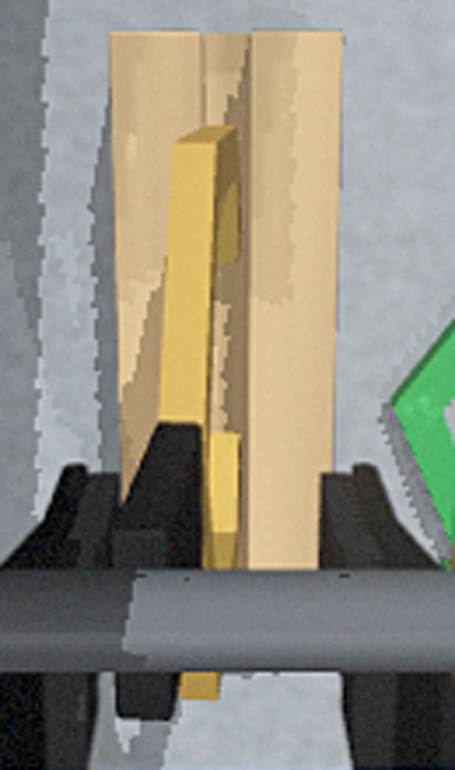

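Call:
{"fn": "send_rows", "kwargs": {"moves": [0,0,0,0,0,0,-1,0,0,0,0,0,0,-1,0,0,0,0,0,0,-1,0,0,0,0,0,0,-1,0,0,0,0,0,0,-1,0,0,0,0,0,0,-1]}}

```text
time_s: 4.05
position: [0.5377, 0.3534, 0.1405]
tcp_rot: [[-0.978, -0.209, 0.0], [-0.209, 0.978, -0.0], [-0.0, -0.0, -1.0]]
force: [0.2, 0.7, 1.2]
opening: 0.087
```

```bash
python3 - <<'E'
from h import *
st=read_state(); print(st['time_s'],st['position'],st['opening']*87,st['force'],st['moment'])
cap('wrist','wrist3');crop('wrist3',190,90,320,310,3.5,'w3c')
E
```

```text
4.05 [0.53766605 0.35344305 0.1405406 ] 7.590517773189068 [0.2107716  0.74389074 1.1635438 ] [ 0.14270681 -0.03623012  0.01497113]
```

View pics/w3c.png

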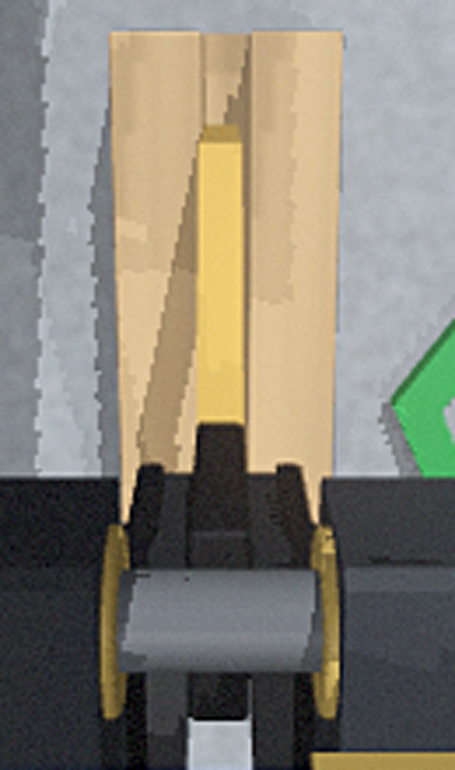

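Call:
{"fn": "send_rows", "kwargs": {"moves": [0,0,0,0,0,1,-1,0,0,0,0,0,2,-1,0,0,0,0,0,3,-1,0,0,0,0,0,3,-1,0,0,0,0,0,3,-1,0,0,0,0,0,3,-1,0,0,0,0,0,3,-1,0,0,0,0,0,2,-1,0,0,0,0,0,0,-1]}}

```text
time_s: 5.0
position: [0.5391, 0.354, 0.3447]
tcp_rot: [[-0.978, -0.209, 0.007], [-0.209, 0.978, 0.003], [-0.008, 0.001, -1.0]]
force: [-0.3, -0.1, -2.1]
opening: 0.093
```

```bash
python3 - <<'E'
from h import *
st=read_state(); print(st['time_s'],st['position'],st['opening']*87,st['force'],st['moment'])
cap('side','side4')
E
```

```text
5.0 [0.53907674 0.35403103 0.34469245] 8.077057367712204 [-0.30100991 -0.12605642 -2.13256861] [ 0.15874717 -0.02158284 -0.03677086]
```

View pics/side4.png

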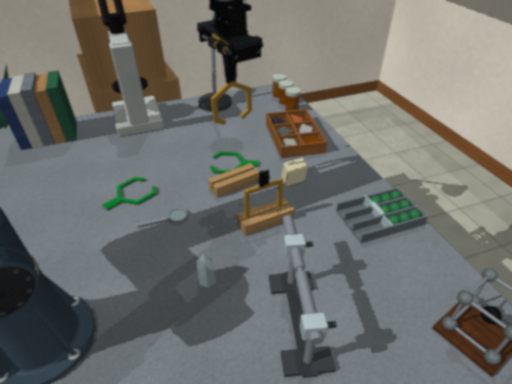

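The hexagon hangs from the gripper (side ~(232,103)); its block is empty and the square template still sits in its own. Next I carry it over the rod.

Call:
{"fn": "send_rows", "kwargs": {"moves": [0,0,-1,0,-1,0,-1,0,0,-2,-0.1,-3,0,-1,0,0,-2,-0.1,-3.6,0,-1,0,0,-2,-0.1,-3.6,0,-1,0,0,-2,-0.1,-3.6,0,-1,0,0,-2,-0.1,-3.6,0,-1,0,0,-2,-0.1,-3.6,0,-1,0,0,-2,-0.1,-3.6,0,-1,0,0,-2,-0.1,-3.6,0,-1,0,0,-2,-0.1,-3.6,0,-1,0,0,-2,-0.1,-3.6,0,-1,0,0,-2,-0.1,-3.6,0,-1,0,0,-2,0,-3.6,0,-1,0,0,-1,0,-2,0,-1,0,0,-1,0,-1,0,-1,0,0,0,0,0,0,-1,0,0,0,0,0,0,-1]}}

```text
time_s: 6.75
position: [0.526, -0.1117, 0.3397]
tcp_rot: [[-0.966, 0.258, -0.002], [0.258, 0.966, 0.002], [0.002, 0.001, -1.0]]
force: [0.2, 0.0, -2.8]
opening: 0.092
```

```bash
python3 - <<'E'
from h import *
st=read_state(); print(st['time_s'],st['position'],st['opening']*87,st['force'],st['moment'])
cap('side','side5');cap('scene','scene5');cap('wrist','wrist5')
E
```

```text
6.75 [ 0.52596011 -0.11166572  0.33965796] 7.969732780359325 [ 0.22789125  0.03654063 -2.76117219] [ 0.13161292 -0.048878    0.02403637]
```

View pics/wrist5.png

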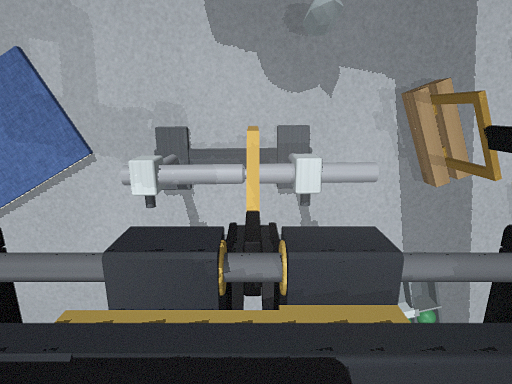

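View pics/scene5.png

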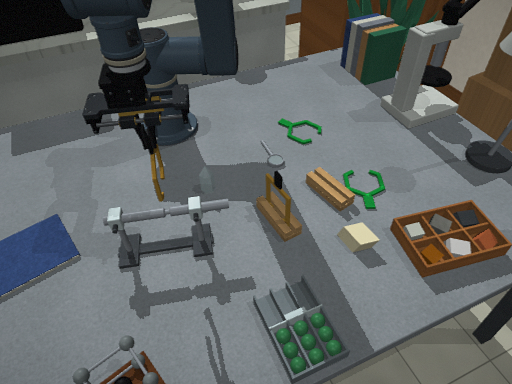

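View pics/side5.png

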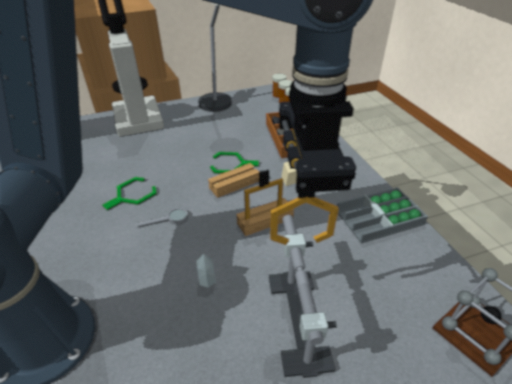

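```bash
python3 - <<'E'
from h import *
crop('wrist5',115,115,390,220,2.9,'w5c')
E
```

```text
(no output)
```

View pics/w5c.png

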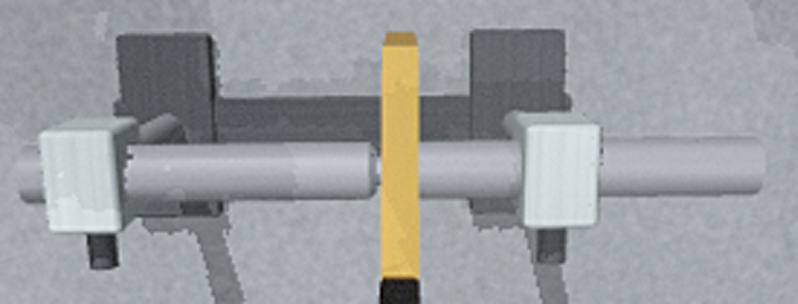

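```bash
python3 - <<'E'
from h import *
c=load('wrist5'); st=read_state(); R=st['tcp_rot'];p=st['position']
def f(n,x,y,z):
    w=onz(c,115+(x+.5)/2.9-.5,115+(y+.5)/2.9-.5,z); t=R.T@(w-p);print(n,w.round(4),'tool',t.round(4)[:2]);return w
f('groove L rim',369,171,.135);f('groove bottom L',376,170,.135);f('gc',389.5,170,.135)
for x in (200,330,450,500,610,740):
    yt=143 if x<400 else 139
    pass
f('rod left mid',135,172,.135); f('rod 360',360,170.5,.135); f('rod 430',430,168.5,.135); f('rod 515',515,168,.135); f('rod end',755,165,.135)
L=sum(f('l',x,y,.155) for x,y in [(44,132),(122,120),(122,230),(50,234)])/4
Q=sum(f('r',x,y,.155) for x,y in [(527,126),(600,125),(598,227),(526,227)])/4
print(L,Q,np.linalg.norm(Q-L),(L+Q)/2,np.degrees(np.arctan2((Q-L)[0],(Q-L)[1])))
E
```

```text
groove L rim [ 0.5265 -0.1241  0.135 ] tool [-0.0034 -0.0125]
groove bottom L [ 0.5268 -0.1212  0.135 ] tool [-0.003  -0.0096]
gc [ 0.5283 -0.1158  0.135 ] tool [-0.003 -0.004]
rod left mid [ 0.502  -0.2179  0.135 ] tool [-0.0038 -0.1094]
rod 360 [ 0.5253 -0.1276  0.135 ] tool [-0.0032 -0.0162]
rod 430 [ 0.5319 -0.0994  0.135 ] tool [-0.0024  0.0128]
rod 515 [ 0.5408 -0.0654  0.135 ] tool [-0.0022  0.0479]
rod end [0.565  0.0308 0.135 ] tool [-0.0009  0.1471]
l [ 0.4756 -0.2399  0.155 ] tool [ 0.016  -0.1375]
l [ 0.479  -0.2092  0.155 ] tool [ 0.0207 -0.1069]
l [ 0.5206 -0.2239  0.155 ] tool [-0.0233 -0.1105]
l [ 0.5147 -0.2522  0.155 ] tool [-0.0249 -0.1393]
r [ 0.5213 -0.0587  0.155 ] tool [0.0184 0.0494]
r [ 0.5282 -0.0313  0.155 ] tool [0.0187 0.0776]
r [ 0.568  -0.0403  0.155 ] tool [-0.0221  0.0792]
r [ 0.5607 -0.068   0.155 ] tool [-0.0221  0.0505]
[ 0.49746884 -0.23130093  0.155     ] [ 0.54455586 -0.04956537  0.155     ] 0.18773652082931416 [ 0.52101235 -0.14043315  0.155     ] 14.525708397113686
```

Call:
{"fn": "send_rows", "kwargs": {"moves": [0,0,0.7,0.2,-0.45,-1,-1,0,0,0,0,0,-2,-1,0,0,0,0,0,-2,-1,0,0,0,0,0,-2,-1,0,0,0,0,0,-2,-1,0,0,0,0,0,-2,-1,0,0,0,0,0,-2,-1,0,0,0,0,0,-1.5,-1,0,0,0,0,0,-0.8,-1,0,0,0,0,0,0,-1,0,0,0,0,0,0,-1]}}

```text
time_s: 8.0
position: [0.5292, -0.1171, 0.1878]
tcp_rot: [[-0.969, 0.246, 0.001], [0.246, 0.969, -0.0], [-0.001, -0.0, -1.0]]
force: [0.4, -0.3, -1.8]
opening: 0.092
```

```bash
python3 - <<'E'
from h import *
st=read_state(); print(st['time_s'],st['position'],st['opening']*87,st['force'],st['moment'])
cap('side','side6');cap('scene','scene6');cap('wrist','wrist6')
crop('scene6',100,150,240,260,5.5,'s6c');crop('side6',230,140,370,350,2.8,'d6c');crop('wrist6',120,110,400,300,2.8,'w6c')
E
```

```text
8.0 [ 0.52916499 -0.1170969   0.18784174] 7.963448750364423 [ 0.40867394 -0.32797622 -1.75983019] [ 0.03296274 -0.026512    0.0127077 ]
```

View pics/w6c.png

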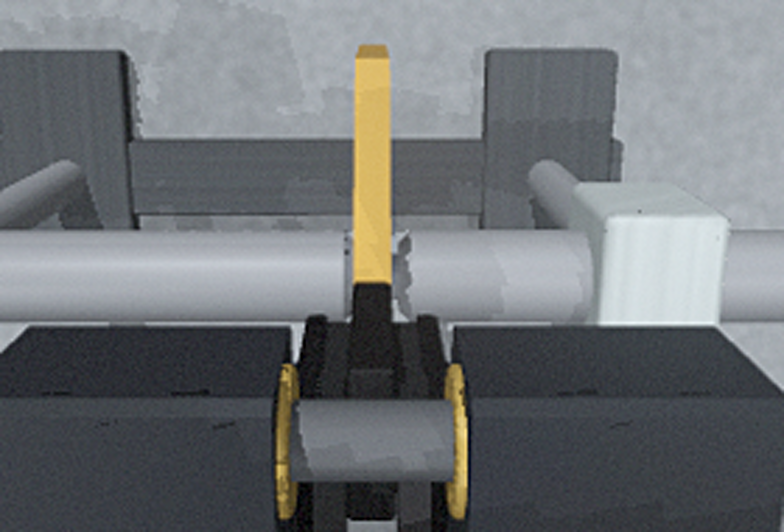

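View pics/s6c.png

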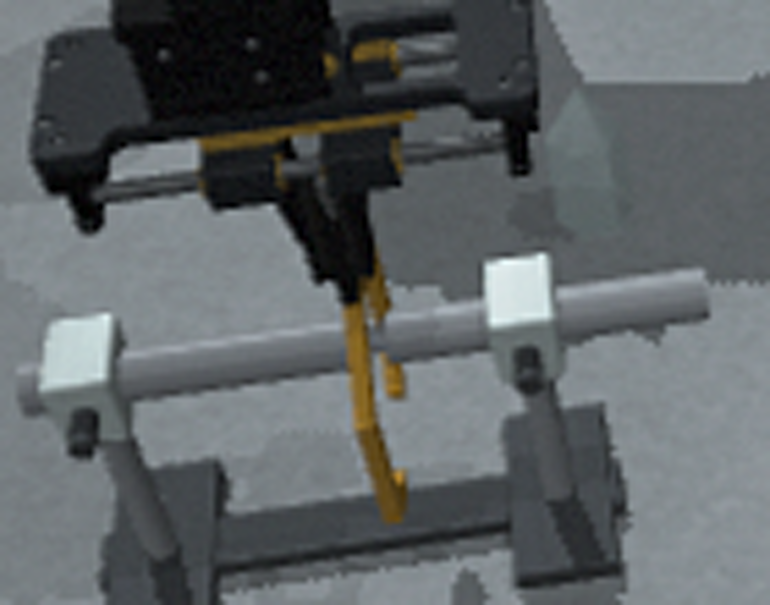

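View pics/d6c.png

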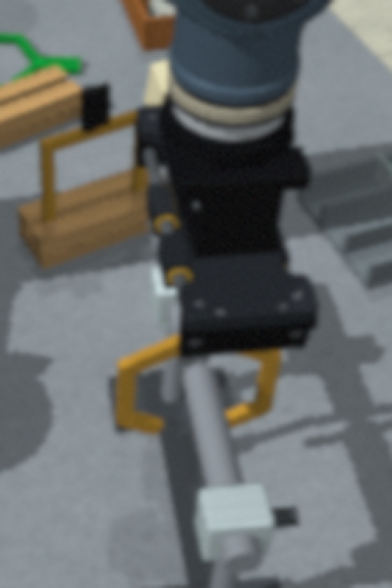

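```bash
python3 - <<'E'
from h import *
im=cv2.imread('pics/wrist6.png')[185:232,225:285]
im=cv2.convertScaleAbs(im,alpha=1.4,beta=-60)
cv2.imwrite('pics/w6d.png',cv2.resize(im,None,fx=12,fy=12,interpolation=cv2.INTER_NEAREST))
c=load('wrist6'); st=read_state(); R=st['tcp_rot'];p=st['position']
for X in range(232,276,4):
    for z in (.147,):
        o,d=ray(c,X,200); 
        w=onz(c,X,200,z); print(X,(R.T@(w-p)).round(4)[:2], (R.T@(onz(c,X,200,.141)-p)).round(4)[1])
E
```

```text
232 [ 0.0114 -0.0138] -0.0142
236 [ 0.0114 -0.0111] -0.0114
240 [ 0.0114 -0.0083] -0.0086
244 [ 0.0114 -0.0056] -0.0058
248 [ 0.0114 -0.0029] -0.003
252 [ 0.0114 -0.0002] -0.0002
256 [0.0114 0.0026] 0.0026
260 [0.0114 0.0053] 0.0054
264 [0.0114 0.008 ] 0.0082
268 [0.0114 0.0107] 0.0111
272 [0.0114 0.0135] 0.0139
```

View pics/w6d.png

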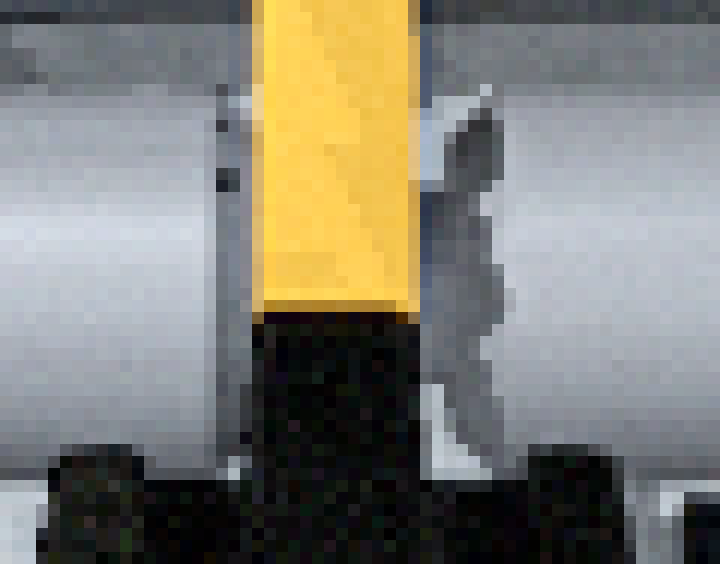

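```bash
python3 - <<'E'
from h import *
c=load('wrist6'); st=read_state(); R=st['tcp_rot'];p=st['position']; print(p,st['joint_positions'])
# angular bisect of tangents
o,d1=ray(c,240,192.7);_,d2=ray(c,240,224.8); d=d1+d2; w=o+d*(.135-o[2])/d[2]; print('rod axis tool',R.T@(w-p))
o,d1=ray(c,275,192.2);_,d2=ray(c,275,224.8); d=d1+d2; w=o+d*(.135-o[2])/d[2]; print('rod axis tool',R.T@(w-p))
# template in side6/scene6: elbows
D=lambda x,y:(load('side6'),230+x/2.8-.3,140+y/2.8-.3)
for n,x,y,zo in [('Lelbow low outer',118,402,0),('R',272,408,0),('foot L',163,428,0),('foot R',229,417,0)]:
    # intersect ray with plate plane (through p, normal tool y)
    o,d=ray(*D(x,y)); nrm=R[:,1]; w=o+d*(nrm@(p-o))/(nrm@d); print(n,(R.T@(w-p)).round(4))
E
```

```text
[ 0.52938084 -0.11731296  0.18844603] [-2.43067685e+01  2.63939075e+01  9.61716747e+01 -1.98318298e-03
  5.73118428e+01 -1.00058875e+02]
rod axis tool [ 0.00125454 -0.00890797  0.0534471 ]
rod axis tool [0.00145842 0.01653867 0.05343643]
Lelbow low outer [0.058  0.     0.0858]
R [-0.0585 -0.      0.1097]
foot L [0.0232 0.     0.1229]
foot R [-0.0265  0.      0.1163]
```

Call:
{"fn": "send_rows", "kwargs": {"moves": [0,0,0,-0.09,0.16,0,-1,0,0,0,0,0,-0.5,-1,0,0,0,0,0,-0.5,-1,0,0,0,0,0,-0.4,-1,0,0,0,0,0,-0.1,-1,0,0,0,0,0,-0.1,-1,0,0,0,0,0,0,-1]}}

```text
time_s: 8.85
position: [0.5278, -0.1155, 0.1714]
tcp_rot: [[-0.969, 0.246, -0.0], [0.246, 0.969, 0.0], [0.0, 0.0, -1.0]]
force: [-0.3, 0.6, -1.8]
opening: 0.086
```

Call:
{"fn": "send_rows", "kwargs": {"moves": [0,0,0,0,0,-0.1,-1,0,0,0,0,0,-0.1,-1,0,0,0,0,0,0,-1]}}

```text
time_s: 9.15
position: [0.5277, -0.1155, 0.1695]
tcp_rot: [[-0.969, 0.246, -0.0], [0.246, 0.969, 0.0], [0.0, 0.0, -1.0]]
force: [0.5, 0.0, -2.6]
opening: 0.088
```

No contact yet at peak height ≈0.147, which is already below the plain-rod rest height; continuing gently.

Call:
{"fn": "send_rows", "kwargs": {"moves": [0,0,0,0,0,-0.1,-1,0,0,0,0,0,-0.1,-1,0,0,0,0,0,0,-1]}}

```text
time_s: 9.45
position: [0.5277, -0.1154, 0.1674]
tcp_rot: [[-0.969, 0.246, -0.0], [0.246, 0.969, 0.0], [0.0, 0.0, -1.0]]
force: [0.9, 0.2, -2.5]
opening: 0.09
```

Call:
{"fn": "send_rows", "kwargs": {"moves": [0,0,0,0,0,-0.1,-1,0,0,0,0,0,-0.1,-1,0,0,0,0,0,0,-1]}}

```text
time_s: 9.75
position: [0.5277, -0.1154, 0.1654]
tcp_rot: [[-0.969, 0.246, -0.0], [0.246, 0.969, 0.0], [0.0, 0.0, -1.0]]
force: [-0.5, -0.5, -2.3]
opening: 0.086
```

Call:
{"fn": "send_rows", "kwargs": {"moves": [0,0,0,0,0,-0.1,-1,0,0,0,0,0,0,-1]}}

```text
time_s: 9.95
position: [0.5279, -0.1155, 0.1646]
tcp_rot: [[-0.969, 0.246, 0.0], [0.246, 0.969, -0.0], [-0.0, -0.0, -1.0]]
force: [0.5, -0.2, -3.2]
opening: 0.095
```

Call:
{"fn": "send_rows", "kwargs": {"moves": [0,0,0,0,0,-0.1,-1,0,0,0,0,0,0,-1]}}

```text
time_s: 10.15
position: [0.5281, -0.1156, 0.1643]
tcp_rot: [[-0.969, 0.246, 0.001], [0.246, 0.969, -0.0], [-0.001, -0.0, -1.0]]
force: [-1.4, 0.7, 3.5]
opening: 0.087
```

Contact came at TCP z 0.1643, against 0.1641 expected for the groove bottom and 0.171 for the plain rod. I release partway and look.

Call:
{"fn": "send_rows", "kwargs": {"moves": [0,0,0,0,0,0,-1,0,0,0,0,0,0,-0.8,0,0,0,0,0,0,-0.7,0,0,0,0,0,0,-0.6,0,0,0,0,0,0,-0.5,0,0,0,0,0,0,-0.5,0,0,0,0,0,0,-0.5,0,0,0,0,0,0,-0.5]}}

```text
time_s: 10.95
position: [0.5278, -0.1154, 0.1635]
tcp_rot: [[-0.969, 0.246, -0.0], [0.246, 0.969, 0.0], [0.0, 0.0, -1.0]]
force: [-0.3, 0.6, 0.4]
opening: 0.246
```

```bash
python3 - <<'E'
from h import *
st=read_state(); print(st['time_s'],st['position'],st['opening']*87,st['force'],st['moment'])
cap('scene','scene7');cap('wrist','wrist7')
crop('scene7',100,150,240,260,5.5,'s7c');crop('wrist7',180,110,330,300,3,'w7c')
E
```

```text
10.95 [ 0.52776781 -0.11544506  0.16349059] 21.37054974719878 [-0.32126125  0.63419224  0.44640053] [ 0.09614879 -0.03812723 -0.04305547]
```

View pics/w7c.png

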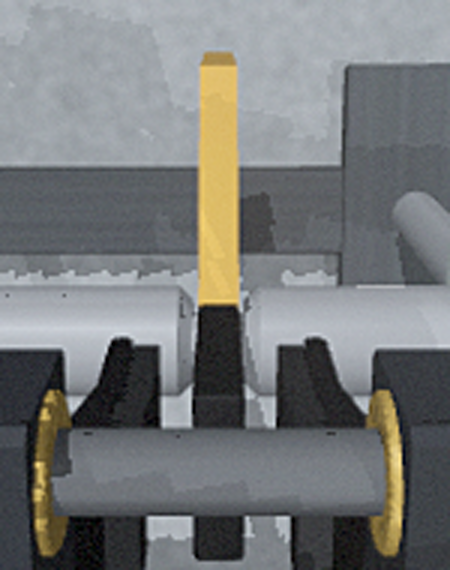

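View pics/s7c.png

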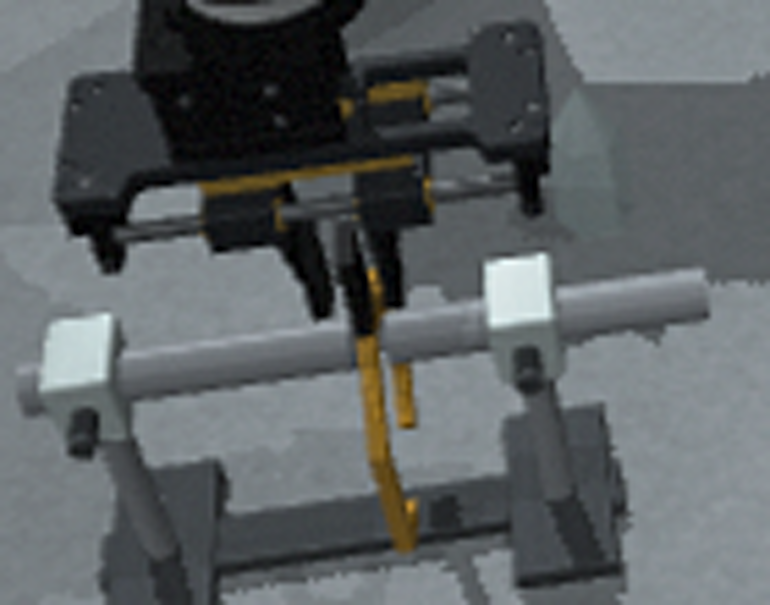

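The plate sits upright, central between the open fingers and between the groove shoulders (crop columns 180 and 250). I back off straight up.

Call:
{"fn": "send_rows", "kwargs": {"moves": [0,0,0,0,0,0.5,-0.5,0,0,0,0,0,1,-0.5,0,0,0,0,0,2,-0.5,0,0,0,0,0,3,-0.5,0,0,0,0,0,3,-0.5,0,0,0,0,0,3,-0.5,0,0,0,0,0,2,-0.5,0,0,0,0,0,0,-0.5,0,0,0,0,0,0,-0.5,0,0,0,0,0,0,-0.5,0,0,0,0,0,0,-0.5,0,0,0,0,0,0,-0.5,0,0,0,0,0,0,-0.5,0,0,0,0,0,0,-0.5,0,0,0,0,0,0,-0.5]}}

```text
time_s: 12.55
position: [0.5278, -0.1155, 0.3084]
tcp_rot: [[-0.969, 0.246, -0.0], [0.246, 0.969, 0.0], [0.0, 0.0, -1.0]]
force: [-0.4, -0.1, 0.8]
opening: 0.251
```

```bash
python3 - <<'E'
from h import *
st=read_state(); print(st['time_s'],st['position'],st['opening']*87,st['force'])
for n in ('scene','side','wrist'): cap(n,n+'8')
crop('scene8',100,150,240,260,5.5,'s8c');crop('side8',240,170,360,350,3.3,'d8c')
E
```

```text
12.55 [ 0.52778122 -0.1154664   0.30836685] 21.82755609392226 [-0.44931408 -0.14841743  0.77927635]
```

View pics/s8c.png

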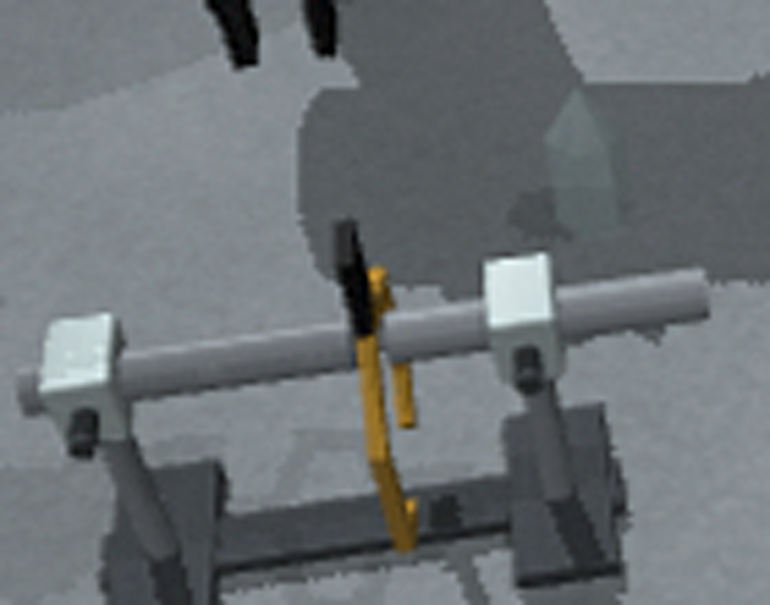

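View pics/d8c.png

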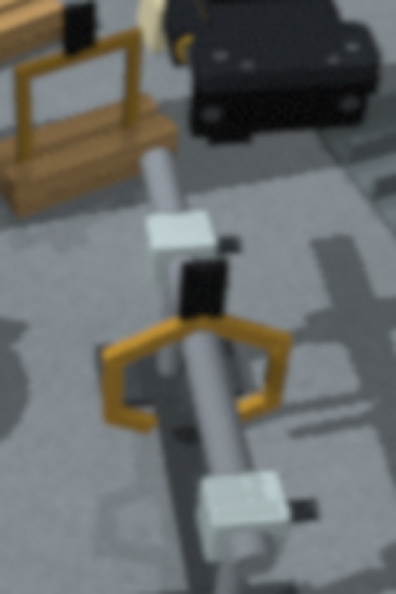

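View pics/wrist8.png

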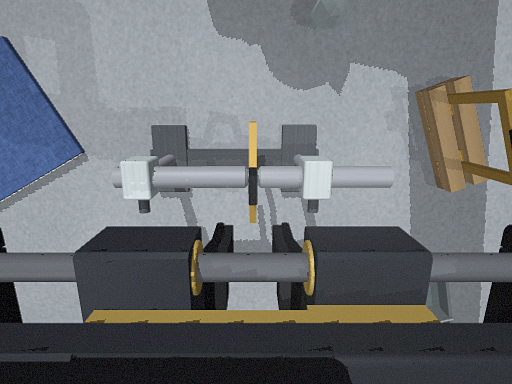

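View pics/scene8.png

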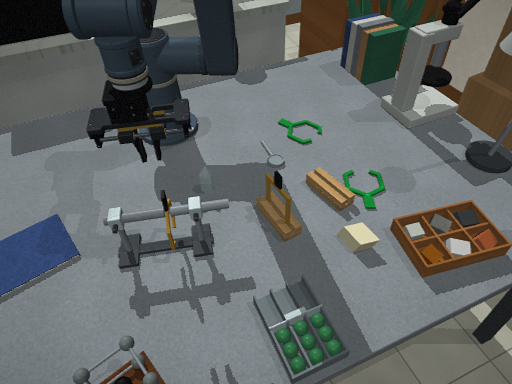

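```bash
python3 - <<'E'
from h import *
S=lambda x,y:(load('scene8'),100+x/5.5-.4,150+y/5.5-.4); D=lambda x,y:(load('side8'),240+x/3.3-.35,170+y/3.3-.35)
print('tab top',tri(S(345,224),D(206,263)),'tab bottom',tri(S(363,333),D(203,315)))
a=load('scene7')['pixels'].astype(int)[188:255,155:185];b=load('scene8')['pixels'].astype(int)[188:255,155:185];print(abs(a-b).mean())
hand_in()
E
```

```text
tab top (array([ 0.52467773, -0.11483796,  0.20239591]), [np.float64(3.5), np.float64(3.5)]) tab bottom (array([ 0.53126176, -0.11573644,  0.14721321]), [np.float64(2.6), np.float64(2.6)])
12.040961857379768
the job is handed in; nothing more can be done
```

The brass hexagonal template is hanging upright in the rod's groove, the gripper is clear of it, and the job is handed in after about 12.6 s of robot time. `hand_in()` reports no verdict.

**What I did:** I took the hexagon from its block by the tab, the far of the two brass frames. I found the groove in the pictures, about 25–30 mm from mid-rod, lowered the mouth over it in small steps, let go and backed off straight up. I did not need to slide along the rod to feel for the groove.

**Checks that agree:**
- There was no contact at the plain-rod height. Contact came at TCP height 0.1643 m, against 0.1641 m expected at the groove bottom. That puts the inner peak about 7 mm above the rod axis.
- The pictures after release show the plate upright and central between the groove's shoulders. The square template, quartz, calcite and loupe look unmoved by eye; I did not measure them.

**Checks that were weaker or disagreed:**
- Locating the tab from two cameras after release put its top at 0.202 m, against about 0.198 m for the template seated in the groove. It put the tab's bottom at 0.147 m, against about 0.156 m. The two views missed each other by 2.6–3.5 mm, and the two errors go opposite ways, so this cannot confirm the seating depth.
- The numeric picture comparison for stillness was no use: it showed a mean difference of 12, because the gripper was in one picture and not in the other. I judged stillness only by eye, from the template's matching position in both.

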